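# Lock the sprung filler cap on the die-clamp power unit

## Task

The hydraulic power unit for the die clamps has been topped up and its filler is still open. Pick up the filler cap from the bench, let its two bayonet pins into the slots of the filler ring, press it down against its spring and turn it clockwise about a quarter turn, without forcing it, until it stops; then let go, so that it springs up into its locked position and stays down on the neck. Do not knock over or shift the die parts and tools on the bench.

Things in the scene. Friction and masses are not known exactly. Their poses are not given: they have to be found in the camera images.
- cap_grip (a point): Centre of the grip bar on top of the dark die-cast filler cap (66 mm tall, 0.43 kg, standing upright on its stem on the bench; 30 to 60 N of grip is plenty). Bar: 54 mm long (along x), 14 wide (y), 24 tall; this point is 54 mm above the stem's underside, 12 above the flat top of the round head, 12 below the bar's top. z up. Head and skirt: 66 mm diameter. The cap is the same after half a turn.
- cap_foot (a point): Centre of the underside of the cap's steel stem (30 mm diameter, its foot chamfered); x along the grip bar, z up. Two round steel bayonet pins, 8 mm diameter, stick out of the stem's foot along +x and -x, right below the bar's ends, to 21.5 mm from the axis; their undersides are 1 mm and their tops 9 mm above this point.
- cap_seal_plate (a point): Sprung seal plate round the cap's stem, under the head: 55 mm diameter. This point is the middle of its underside when free, 15 mm above the stem's underside. It yields upwards by up to 10.5 mm: 6 N to start it, then 1.2 N more per mm (18.6 N when fully squeezed).
- neck_mouth (a point): Filler neck on the grey tank of the hydraulic power unit (fixed): centre of its mouth, level with the rim's top; z up, x and y are the power unit's. Aluminium ring, 58 mm outside, rim 34 mm above the lid, bore 33 mm. The cap's seal plate meets the rim when the stem's underside is 15 mm below this point. Locked and let go, the bar's centre is 35 mm above it; unlocked, 39 mm or more.
- neck_slots (a point): On the neck's axis, half-way through its rim plate (10 mm thick): two opposite slots, 12 mm wide, out to 23.5 mm from the axis, let the pins through. Their line lies 40 degrees counter-clockwise (from above) of this point's x axis, give or take 30: the ring was screwed on by eye, its angle is not measured. Look, or feel for it with the pins lightly on the rim.
- neck_ridges (a point): On the axis, level with the rim plate's underside. Clockwise of each slot is a ridge 3 mm high: pins pass under it only with the stem's underside 22 to 25.5 mm below the mouth (14.4 to 18.6 N of spring); turning then takes some 0.2 N m. 82 degrees clockwise of the slots is a pocket (7 degrees of play each way) where the pin rises again, then a firm stop. Counter-clockwise is blocked.
- bush_centre (a point): Guide bush with brass lining standing on the bench (bystander): flange 58 mm diameter, 55 mm tall; centre, half-way up.
- pillar_centre (a point): Plain steel guide pillar standing on the bench (bystander): 38 mm diameter, 86 mm tall; centre, half-way up.
- keys_centre (a point): Set of hex keys in a red holder lying on the bench (bystander): about 170 mm long, 16 mm high; near its middle. x runs along the keys.
Mind the look-alikes: they are no part of the job. Leave any blue, green or pink look-alike of the part that bears cap_grip alone.

How it is judged:
By the outcome, as a careful person would: the job done as asked, in the order asked, and still so for the second after the job is handed in, with the robot touching nothing.
It also fails if it takes over 72 s, if anything falls off the work surface, if the arm or the gripper's body presses on something with over 40 N, if the wrist force passes 120 N, or if a joint passes its speed limit or range.

## Robot

A 6-joint arm with a two-finger parallel gripper is mounted at the origin on the work surface. World frame = base frame: x ahead of the robot, y to its left, z up, the work surface at z = 0. Lengths are in mm, angles in rad, forces in N, time in s.
With the tool pointing down it reaches from about 400 to 925 mm from the base axis. Payload 12.5 kg.
Tool frame: the origin (TCP) lies midway between the tips of the shut fingers; the grasp point (between the pads) lies 19 mm behind it; z points along the fingers, y is the direction in which the jaws open and shut (so a half turn about z gives the same grasp; the last joint's range is limited). The gripper opens to 95 mm and grips with 3 to 60 N. Pads are 20 mm wide; open, the fingers measure 119 mm over their backs; the gripper's body (75 mm by 180 mm) begins 59 mm behind the grasp point.
Start: joints at [-1.291, 0.491, 1.559, -0, 1.092, -0.106], TCP at [235.212, -579.072, 190.261] pointing down, gripper open.
Joint ranges: [-3.1, 3.1], [-0.84, 2.19], [0.05, 2.79], [-1.13, 4.28], [0.06, 2.93], [-2.69, 2.69]. Speed limits (rad/s): [2.22, 2.22, 2.79, 3.14, 3.14, 3.14].

## Interface

Orientations are given as [roll, pitch, yaw] about the fixed x, y, z axes, in that order (R = Rz(yaw) Ry(pitch) Rx(roll)).
In Python, from cell import env, eyes, job_done, boxes_of, regions_of gives the robot as it stands.
- The arm moves only by the tool send_rows, never from a script. Its argument "plan" is text: rows parted by semicolons, each of 5 numbers parted by spaces: the shift along the tool's x, y, z in mm, then the turn about the tool's z in rad, then the finger opening in mm, from 0 to 95.1. In form: x y z roll gripper; .... A call has 1 to 8 rows; each row shifts and turns the pose as measured when the row begins, along the tool's axes as they then stand; what a row does not reach is not made up. A row lasts 1/10 s, in which the tool goes at most 50 mm and 8.59 degrees, less where a joint would pass 70% of its speed; a pose out of reach is approached as far as the arm can. A call with a gripper value outside its range is refused whole. The fingers move at their own pace and stop on an object; the grip force is fixed at half the most. Time passes only in rows, so rows that do not move let the fingers close. It gives the time, the measured TCP pose, the force and the opening at its end, in the units of the state.
- env.state(): the state, without advancing time (a new reading comes with each control period).
- eyes.read_camera(name): name is "scene" or "top"; returns a dict with "image" (384x512x3 uint8, red, green, blue), "vertical_fov" (degrees; the focal length in pixels is half the picture's height over the tangent of half this angle, whatever the lens; pixels are square), "cx", "cy" (the principal point, pixels), "extrinsics" (4x4, takes a point from camera to world coordinates). Camera axes: x right, y up, looking along -z (the intrinsics and any distortion apply to the point x, -y, -z); pixel columns grow to the right and rows downward; lengths in mm; the calibration is good to about 2 mm. A picture is of the moment at which its call begins. There is no depth.
- job_done(): hands the job in, once; it reports no verdict.
Trained networks look in a picture, given as the dict that the camera call returned (one of the last four; its "shot" number tells which), for a name from the list of things; names that differ only in an ending like _2 or _b are one class to them, and where a whole thing is asked for, a point or a joint stands for the part that bears it (a point fixed in the world has none). Each returns a list of dicts, best first, with "confidence" (0 to 1); they miss things now and then, are a little off and sometimes report something else, mostly with a low value. They report only what shows in the picture. A call takes as long as a camera call. They do not tell look-alikes from the thing itself.
- boxes_of(target, picture): "bbox" ([left, top, width, height] in pixels, round what is visible of it).
- regions_of(target, picture): "pixels" (384x512 bool, what is visible of it) and "bbox" ([left, top, width, height] in pixels, round what is visible of it).
The state is a dict: "t": time; "joints": joint angles; "qvel": joint speeds; "tau": joint torques, N m; "eef_pos": TCP position; "tcp_rot": TCP orientation; "ft_force": force on the tool from outside, world axes, zero at the start; "moment": the same for the moment, N m; "opening": opening from 0.0 (shut) to 1.0 (fully open).
Only numpy, scipy, OpenCV 4.12 (cv2) and the standard library are available. Lean on these libraries where they do the work, as an engineer would, in place of code of your own. Each camera call takes 0.05 s, during which the arm holds its last target.

## Working session

There is one attempt and no reset: what is moved stays moved. The work goes in short steps, Python scripts to look and compute and a tool call to move; the robot and the scene stay as the last step left them, time stands still between calls to the robot, and variables do not carry over. Pictures are saved under pics/ and viewed, and the job is handed in when it is done.

Besides the shell and the picture viewer there is one more tool, called after "Call:" as name(argument=value, ...) on one line, values as JSON. send_rows: Moves the arm, as the interface text tells. Its arguments: {"type":"object","properties":{"plan":{"type":"string"}},"required":["plan"]}

```bash
ls; mkdir -p pics
python3 - <<'E'
from cell import env, eyes
import cv2,numpy as np,pickle
print(env.state())
for n in ("scene","top"):
    p=eyes.read_camera(n)
    print(n,{k:v for k,v in p.items() if k!="image"})
    pickle.dump(p,open(f"pics/{n}0.pkl","wb"))
    cv2.imwrite(f"pics/{n}0.png",cv2.resize(p["image"][:,:,::-1],(768,576),interpolation=cv2.INTER_CUBIC))
E
```

```text
pics
{'t': 0.0, 'joints': array([-1.29059405e+00,  4.91547914e-01,  1.55944155e+00, -6.68515565e-06,
        1.09171424e+00, -1.05616887e-01]), 'qvel': array([-0.00074426, -0.00054516, -0.00040496,  0.00163162,  0.00035001,
       -0.0011397 ]), 'tau': array([ 7.32017197e-04, -6.12649083e+01, -2.58176905e+01,  6.92149415e-02,
        4.82553360e-02, -8.82494487e-05]), 'eef_pos': array([ 235.13306874, -578.79044195,  189.67172515]), 'tcp_rot': array([-3.14048717e+00, -1.11231543e-04,  3.85822191e-01]), 'ft_force': array([ 0.28522904, -0.37217118,  0.02029091]), 'moment': array([-0.01847654,  0.02992321, -0.0182627 ]), 'opening': 1.0010726807047003}
scene {'vertical_fov': 54.03503772867878, 'cx': 258.3822660695884, 'cy': 196.7998515949963, 'extrinsics': array([[-8.18659828e-01, -4.40232233e-01,  3.68770479e-01,
         8.59521080e+02],
       [ 5.74082467e-01, -6.44143894e-01,  5.05477957e-01,
         3.71676341e+02],
       [ 1.50135622e-02,  6.25519164e-01,  7.80064336e-01,
         7.71084568e+02],
       [ 0.00000000e+00,  0.00000000e+00,  0.00000000e+00,
         1.00000000e+00]]), 'shot': 1}
top {'vertical_fov': 57.21757389501117, 'cx': 256.95797748784554, 'cy': 189.42619185090726, 'extrinsics': array([[-9.41702483e-03,  9.98128461e-01, -6.04226320e-02,
         5.00050977e+02],
       [-9.99907282e-01, -8.80499333e-03,  1.03874532e-02,
        -4.83898142e+01],
       [ 9.83599180e-03,  6.05148486e-02,  9.98118834e-01,
         9.61694518e+02],
       [ 0.00000000e+00,  0.00000000e+00,  0.00000000e+00,
         1.00000000e+00]]), 'shot': 2}
```

View pics/scene0.png

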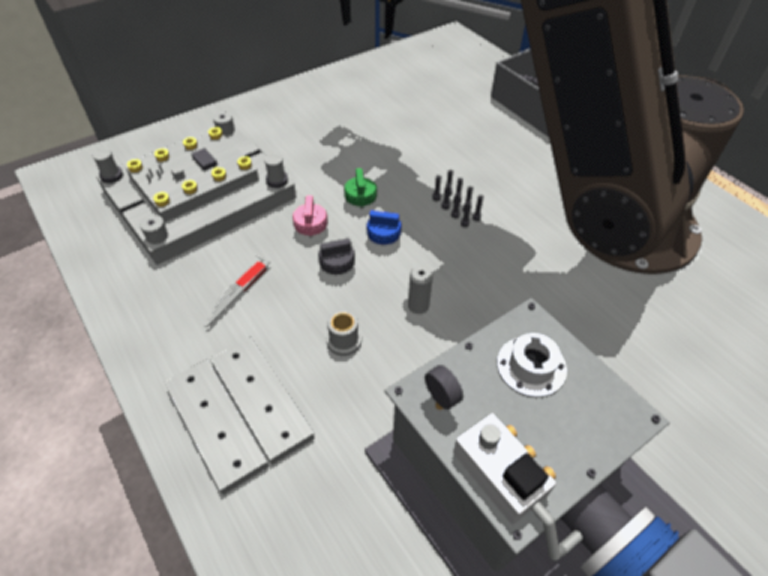

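View pics/top0.png

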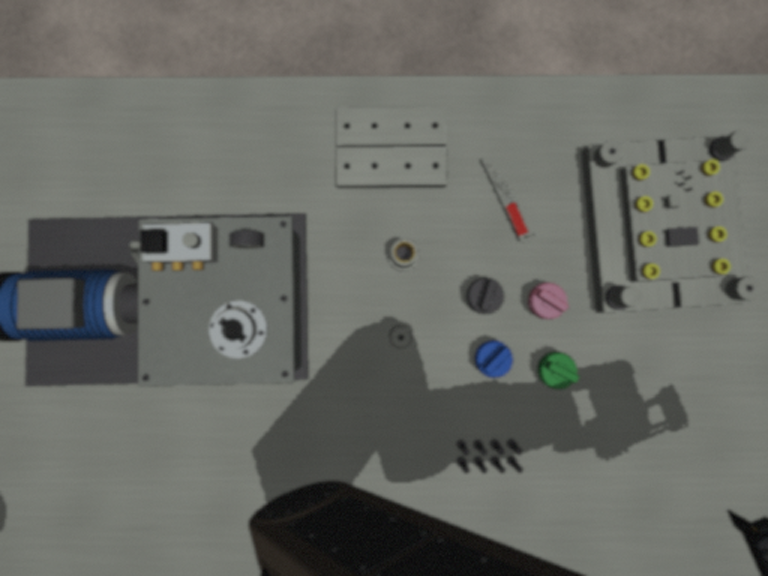

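Candidates for the cap, by top-view pixel in the 768-wide picture: dark (486,294), pink (548,300), blue (493,358) and green (558,370). In the scene view they are at (337,255), (310,216), (384,227) and (360,187). The description says dark die-cast, so I choose the dark one. The neck shows at top (237,330) and scene (532,362).

```bash
cat > h.py <<'E'
import numpy as np
def ray(p,u,v):
    f=192/np.tan(np.radians(p["vertical_fov"])/2)
    d=np.array([(u-p["cx"])/f,-(v-p["cy"])/f,-1.0]); E=p["extrinsics"]
    return E[:3,3],E[:3,:3]@d
def onz(p,u,v,z):
    o,d=ray(p,u,v); return o+d*(z-o[2])/d[2]
def proj(p,X):
    f=192/np.tan(np.radians(p["vertical_fov"])/2);E=p["extrinsics"]
    c=E[:3,:3].T@(np.asarray(X,float)-E[:3,3]); return p["cx"]+f*c[0]/-c[2], p["cy"]-f*c[1]/-c[2]
def tri(a,ua,b,ub):
    o1,d1=ray(a,*ua);o2,d2=ray(b,*ub)
    s=np.linalg.lstsq(np.c_[d1,-d2],o2-o1,rcond=None)[0]
    A=o1+s[0]*d1;B=o2+s[1]*d2
    return (A+B)/2,np.linalg.norm(A-B)
E
python3 - <<'E'
from cell import env,eyes,boxes_of,regions_of
from h import *
import cv2
P={n:eyes.read_camera(n) for n in("scene","top")}
for t in ["cap_grip","neck_mouth","neck_slots","bush_centre","pillar_centre","keys_centre"]:
    for n in P:
        try:
            for r in regions_of(t,P[n])[:5]:
                ys,xs=np.nonzero(r["pixels"]); print(t,n,round(r["confidence"],2),np.round(r["bbox"],1),round(xs.mean(),1),round(ys.mean(),1))
        except Exception as e: print(t,n,e)
s=P["scene"]["image"];t=P["top"]["image"]
def crop(im,u,v,w,k): 
    return cv2.resize(im[v-w:v+w,u-w:u+w],(k,k),interpolation=cv2.INTER_CUBIC)
M=np.vstack([np.hstack([crop(s,225,171,26,300),crop(s,355,241,32,300)]),np.hstack([crop(t,324,196,26,300),crop(t,158,219,26,300)])])
cv2.imwrite("pics/crops.png",M[:,:,::-1])
E
```

```text
cap_grip scene 0.79 [231.1 111.1  19.7  28.1] 240.3 125.9
cap_grip scene 0.68 [241.6 137.2  29.3  26.2] 255.6 151.0
cap_grip scene 0.66 [210.6 156.6  22.8  27.5] 224.4 170.6
cap_grip scene 0.62 [197.  129.2  23.7  28.2] 206.4 144.5
cap_grip scene 0.41 [244.6 195.9 255.9 188.1] 356.8 307.2
cap_grip top 0.83 [355.6 237.9  31.5  23.4] 371.2 246.9
cap_grip top 0.73 [308.3 185.2  29.1  24. ] 322.4 196.7
cap_grip top 0.71 [350.4 186.9  27.6  27.7] 364.3 200.0
cap_grip top 0.55 [317.8 230.5  24.8  24.4] 328.1 238.7
neck_mouth scene 0.93 [244.3 200.  258.  179.3] 357.1 307.5
neck_mouth scene 0.6 [219.9 203.   18.8  32.4] 228.7 221.5
neck_mouth top 0.84 [  0.  143.4 203.2 116.1] 106.6 200.0
neck_slots scene 0.67 [242.1 197.5 259.2 186.5] 357.1 307.4
neck_slots top 0.64 [  0.  141.7 206.6 113.9] 106.8 200.0
bush_centre scene 0.94 [217.5 204.8  22.3  31.8] 228.8 221.8
bush_centre top 0.62 [258.4 157.1  23.2  25.5] 268.0 169.2
pillar_centre scene 0.62 [274.5 180.7  13.7  26.7] 279.3 196.0
keys_centre scene 0.63 [140.  171.9  37.4  44.1] 158.6 191.8
keys_centre top 0.7 [324.7 110.7  28.2  50.8] 339.5 138.0
```

View pics/crops.png

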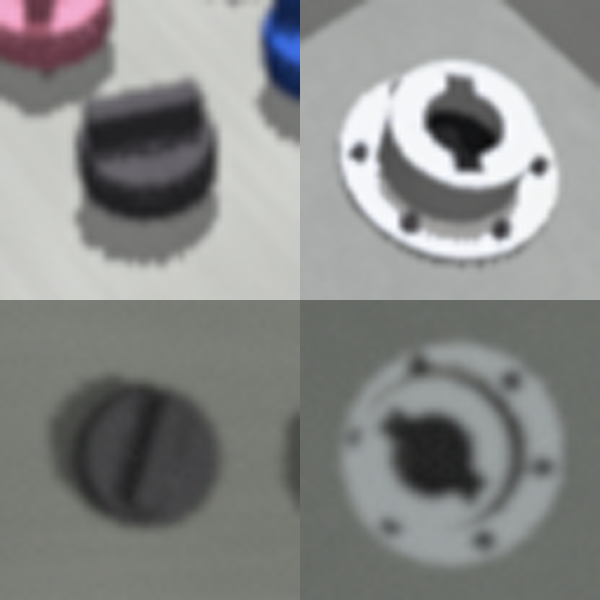

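Run:
```python
import pickle,cv2
from h import *
S=pickle.load(open("pics/scene0.pkl","rb"));T=pickle.load(open("pics/top0.pkl","rb"))
def crop(p,u,v,w,k):
    c=cv2.resize(p["image"][v-w:v+w,u-w:u+w],(k,k),interpolation=cv2.INTER_CUBIC).astype(float)
    lo,hi=np.percentile(c,1),np.percentile(c,99); return np.clip((c-lo)/(hi-lo)*255,0,255).astype(np.uint8)
a=crop(S,225,171,16,400);b=crop(T,324,196,16,400)
b=np.clip(b.astype(float)*2.2,0,255).astype(np.uint8)
a=np.clip(a.astype(float)*1.8,0,255).astype(np.uint8)
cv2.imwrite("pics/cap.png",np.hstack([a,b])[:,:,::-1])
# hole segmentation
def hole(p,u,v,w,seed,thr,z):
    g=cv2.cvtColor(p["image"],cv2.COLOR_RGB2GRAY)[v-w:v+w,u-w:u+w]
    k=8;G=cv2.resize(g,None,fx=k,fy=k,interpolation=cv2.INTER_CUBIC)
    n,l=cv2.connectedComponents((G<thr).astype(np.uint8))
    m=l==l[int((seed[1]-(v-w)+.5)*k),int((seed[0]-(u-w)+.5)*k)]
    ys,xs=np.nonzero(m); U=(xs+.5)/k-.5+u-w; V=(ys+.5)/k-.5+v-w
    pts=np.array([onz(p,a,b,z)[:2] for a,b in zip(U[::3],V[::3])])
    c=pts.mean(0);C=np.cov((pts-c).T);ev,E=np.linalg.eigh(C)
    area=len(U)/k/k
    return (U.mean(),V.mean()),c,np.degrees(np.arctan2(E[1,1],E[0,1]))%180,np.sqrt(ev),area,len(G[m])
for thr in(150,175,200):print("S",thr,hole(S,355,241,20,(355,236),thr,224))
for thr in(70,85,100):print("T",thr,hole(T,158,219,20,(155,220),thr,224))
g=cv2.cvtColor(T["image"],cv2.COLOR_RGB2GRAY); print(g[219,140:176]); g=cv2.cvtColor(S["image"],cv2.COLOR_RGB2GRAY); print(g[236,338:376])
```

```text
S 150 ((np.float64(357.49360335396574), np.float64(235.0311555347632)), array([507.90494543, 183.31785573]), np.float64(50.225153952727716), array([6.68623465, 9.59679751]), 217.09375, 13894)
S 175 ((np.float64(357.5034500972567), np.float64(234.99005214970822)), array([507.80682493, 183.27247437]), np.float64(50.0465484332761), array([6.88363162, 9.9726442 ]), 232.953125, 14909)
S 200 ((np.float64(357.50342198802696), np.float64(234.95822680219507)), array([507.76604318, 183.21415096]), np.float64(49.572753860435895), array([ 7.11448281, 10.35447344]), 250.5625, 16036)
T 70 ((np.float64(154.67510493179432), np.float64(219.45636149003147)), array([483.93469466, 157.6154339 ]), np.float64(47.880154776475024), array([6.07852653, 8.73344927]), 148.90625, 9530)
T 85 ((np.float64(154.6404246422598), np.float64(219.45448104441553)), array([483.93836084, 157.57565871]), np.float64(49.066706420499685), array([6.41584173, 9.31264068]), 168.15625, 10762)
T 100 ((np.float64(154.6108759719087), np.float64(219.44763711228157)), array([483.95627731, 157.65872039]), np.float64(49.30505172383248), array([6.76284174, 9.79771345]), 186.890625, 11961)
[146 151 156 158 159 157 149 123  87  57  46  37  36  37  37  35  33  36
  34  36  45  80 123 150 156 157 155 139 112  85  96 126 143 145 147 151]
[246 243 207 133 172 239 247 246 244 243 238 178  89  38  32  36  35  31
  25  20  20  19  20  25  38  55  70  89 166 242 247 245 245 245 245 238
 213 178]
```

View pics/cap.png

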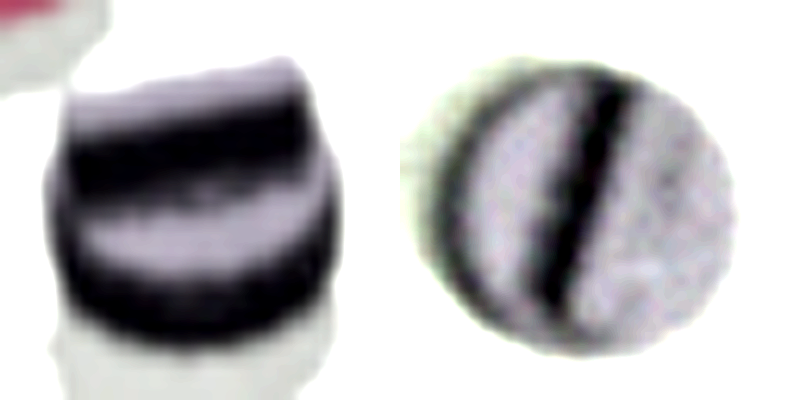

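Run:
```python
import pickle,cv2
from h import *
S=pickle.load(open("pics/scene0.pkl","rb"));T=pickle.load(open("pics/top0.pkl","rb"))
print("neck",tri(S,(357.5,235.0),T,(154.65,219.45)))
su=lambda x,y:(209+x/12.5-.5,155+y/12.5-.5); tu=lambda x,y:(308+(x-400)/12.5-.5,180+y/12.5-.5)
# bar top corners scene: far edge (70,93)-(292,58), near edge (70,138)-(308,98)
z=66
A=[onz(S,*su(*q),z)[:2] for q in[(70,95),(290,58),(308,98),(70,138)]]
print("bar corners S z66",np.round(A,1), np.mean(A,0))
for i,j in((0,1),(3,2)):
    d=A[j]-A[i];print(np.linalg.norm(d),np.degrees(np.arctan2(d[1],d[0])))
# top: near edge of bar top = right edge of dark stripe: (635,80)-(575,310)
B=[onz(T,*tu(*q),66)[:2] for q in[(635,82),(575,312)]]
d=B[1]-B[0];print("T bar edge",np.round(B,1),np.linalg.norm(d),np.degrees(np.arctan2(d[1],d[0])))
B=[onz(T,*tu(*q),42)[:2] for q in[(590,75),(530,300)]]
d=B[1]-B[0];print("T bar base edge",np.round(B,1),np.linalg.norm(d),np.degrees(np.arctan2(d[1],d[0])))
# head: circle in top picture: left 462..735? y 65..355
print("head T", onz(T,*tu(600,212),42))
```

```text
neck (array([482.66409777, 169.21861044, 183.989436  ]), np.float64(1.1611469856096415))
bar corners S z66 [[ 554.7 -244. ]
 [ 511.4 -227.5]
 [ 514.5 -215.6]
 [ 561.  -233.5]] [ 535.40108612 -230.14319781]
46.3792663577402 159.0976007506527
49.79047332693759 158.9723354694223
T bar edge [[ 561.3 -235. ]
 [ 514.5 -221.8]] 48.7061893678808 164.2092650588366
T bar base edge [[ 564.5 -230.6]
 [ 517.4 -217. ]] 48.99643529285285 163.9366920108527
head T [ 535.73249675 -232.07696662   42.        ]
```

Call:
send_rows(plan="44 -22 0 0 60;44 -22 0 0 60;44 -22 0 0 60;44 -22 0 0 60;44 -22 0 0 60;44 -22 0 0 60;44 -22 0 0 60;44 -22 0 0 60")

```text
t: 1.6
eef_pos: [498.1, -281.7, 190.0]
tcp_rot: [3.139, -0.0, 0.376]
ft_force: [0.4, -1.0, 0.2]
opening: 0.632
```

Call:
send_rows(plan="0 0 0 -0.15 60;0 0 0 -0.15 60;0 0 0 -0.15 60;0 0 0 -0.15 60;0 0 0 -0.15 60;0 0 0 -0.15 60;0 0 0 -0.15 60;0 0 0 -0.15 60")

```text
t: 2.4
eef_pos: [502.8, -274.8, 190.4]
tcp_rot: [3.139, 0.003, 1.582]
ft_force: [0.2, 0.6, 0.1]
opening: 0.634
```

Call:
send_rows(plan="0 0 0 -0.15 60;0 0 0 -0.15 60;0 0 0 -0.15 60;0 0 0 -0.15 60;0 0 0 -0.15 60;0 0 0 -0.15 60;0 0 0 -0.15 60;0 0 0 -0.15 60")

```text
t: 3.2
eef_pos: [502.9, -274.9, 190.8]
tcp_rot: [-3.14, 0.004, 2.782]
ft_force: [-0.5, -0.0, 0.7]
opening: 0.63
```

```bash
cat >> h.py <<'E'
def delta(s,tgt,yaw=None):
    from scipy.spatial.transform import Rotation as Ro
    R=Ro.from_euler("xyz",s["tcp_rot"]).as_matrix()
    d=R.T@(np.array(tgt)-s["eef_pos"])
    r=None if yaw is None else -((yaw-s["tcp_rot"][2]+np.pi)%(2*np.pi)-np.pi)
    return np.round(d,2),r
E
python3 - <<'E'
from cell import env
from h import *
s=env.state();print(s["joints"],delta(s,(535.5,-230,90),np.radians(161)))
E
```

```text
[-6.15132200e-01  4.14805305e-01  1.69117342e+00 -6.33656070e-04
  1.03123461e+00 -1.82611906e+00] (array([-14.31,  53.62, 100.76]), np.float64(-0.027869198611820245))
```

Call:
send_rows(plan="-7 27 0 -0.028 60;-7 27 0 0 60;0 0 40 0 60;0 0 40 0 60;0 0 20 0 60;0 0 0 0 60")

```text
t: 3.8
eef_pos: [537.2, -228.0, 89.5]
tcp_rot: [-3.139, 0.009, 2.818]
ft_force: [0.4, 0.3, 0.8]
opening: 0.629
```

Run:
```python
from cell import env,eyes
from h import *
import cv2
s=env.state();print(s["eef_pos"],s["tcp_rot"],delta(s,(535.5,-230,45)))
o=[]
for n,(u,v) in(("scene",(225,165)),("top",(324,196))):
    p=eyes.read_camera(n);w=30
    o.append(cv2.resize(p["image"][v-w:v+w,u-w:u+w],(400,400),interpolation=cv2.INTER_CUBIC))
cv2.imwrite("pics/above.png",np.hstack(o)[:,:,::-1])
```

```text
[ 537.24249479 -227.97781109   89.45083576] [-3.1388247   0.0092044   2.81753628] (array([ 1.42, -2.35, 44.45]), None)
```

View pics/above.png

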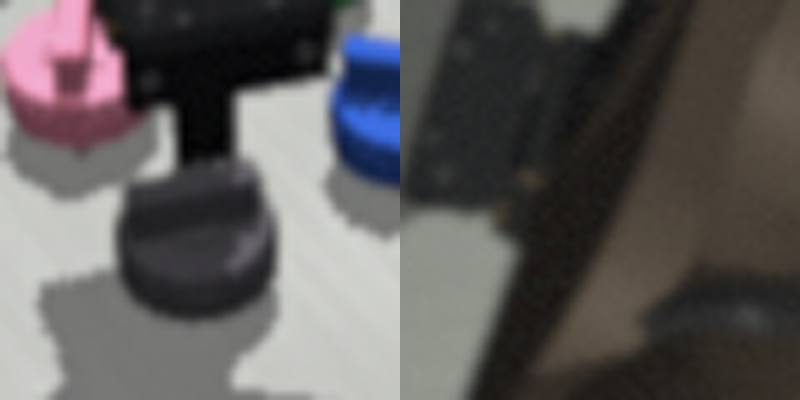

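Call:
send_rows(plan="1.4 -2.3 15 0 60;0 0 15 0 60;0 0 8 0 60;0 0 4 0 60;0 0 0 0 60")

```text
t: 4.4
eef_pos: [540.1, -233.2, 56.1]
tcp_rot: [-3.136, 0.024, 2.817]
ft_force: [0.5, -0.1, -0.4]
opening: 0.63
```

Run:
```python
from cell import env
from h import *
s=env.state();print(s["eef_pos"],s["tcp_rot"],s["ft_force"],delta(s,(535.5,-230,44.5)))
```

```text
[ 540.09979494 -233.21407852   56.10285637] [-3.13590162  0.02385106  2.81685957] [ 0.50364525 -0.11346383 -0.44925049] (array([ 5.66,  1.64, 11.46]), None)
```

Call:
send_rows(plan="0 0 0 0 60;0 0 0 0 60")

```text
t: 4.6
eef_pos: [540.7, -233.5, 57.6]
tcp_rot: [-3.136, 0.026, 2.817]
ft_force: [-0.2, 0.3, 0.1]
opening: 0.63
```

Call:
send_rows(plan="5.6 1.6 0 0 60;0 0 0 0 60")

```text
t: 4.8
eef_pos: [535.8, -230.1, 58.1]
tcp_rot: [-3.135, 0.027, 2.817]
ft_force: [-0.2, 0.1, 0.1]
opening: 0.631
```

Call:
send_rows(plan="0 0 -40 0 60;0 0 0 0 60;0 0 0 0 60")

```text
t: 5.1
eef_pos: [534.3, -229.1, 99.1]
tcp_rot: [-3.136, 0.026, 2.817]
ft_force: [-0.5, 0.4, -0.6]
opening: 0.63
```

Call:
send_rows(plan="0 0 5 0 60;0 0 5 0 60;0 0 5 0 60;0 0 5 0 60;0 0 5 0 60;0 0 5 0 60;0 0 5 0 60;0 0 5 0 60")

```text
t: 5.9
eef_pos: [534.4, -229.2, 53.4]
tcp_rot: [-3.136, 0.023, 2.817]
ft_force: [-0.0, -0.0, -0.5]
opening: 0.631
```

Call:
send_rows(plan="-1 0 3 0 60;0 0 3 0 60;0 0 2 0 60;0 0 0 0 60")

```text
t: 6.3
eef_pos: [535.5, -229.6, 44.1]
tcp_rot: [-3.136, 0.022, 2.817]
ft_force: [0.3, 0.5, 0.4]
opening: 0.631
```

Call:
send_rows(plan="0 0 0 0 40;0 0 0 0 20;0 0 0 0 10;0 0 0 0 0;0 0 0 0 0;0 0 0 0 0;0 0 0 0 0;0 0 0 0 0")

```text
t: 7.1
eef_pos: [535.8, -229.8, 44.9]
tcp_rot: [-3.136, 0.023, 2.817]
ft_force: [-0.1, 0.4, 0.9]
opening: 0.029
```

Run:
```python
from cell import env,eyes
from h import *
import cv2
s=env.state();print({k:np.round(v,3) for k,v in s.items()}, s["opening"]*95.1)
o=[]
for n,(u,v) in(("scene",(225,165)),("top",(324,196))):
    p=eyes.read_camera(n);w=30
    o.append(cv2.resize(p["image"][v-w:v+w,u-w:u+w],(400,400),interpolation=cv2.INTER_CUBIC))
cv2.imwrite("pics/grip.png",np.hstack(o)[:,:,::-1])
```

```text
{'t': np.float64(7.1), 'joints': array([-0.518,  0.606,  1.818, -0.002,  0.694, -1.763]), 'qvel': array([ 0.002,  0.001,  0.   , -0.   , -0.001, -0.   ]), 'tau': array([ 1.0000e-03, -6.0652e+01, -1.7856e+01, -3.5000e-02,  3.0000e-03,
       -1.0000e-03]), 'eef_pos': array([ 535.84 , -229.754,   44.862]), 'tcp_rot': array([-3.136,  0.023,  2.817]), 'ft_force': array([-0.071,  0.407,  0.857]), 'moment': array([ 0.072, -0.123, -0.02 ]), 'opening': np.float64(0.029)} 2.781179821780122
```

View pics/grip.png

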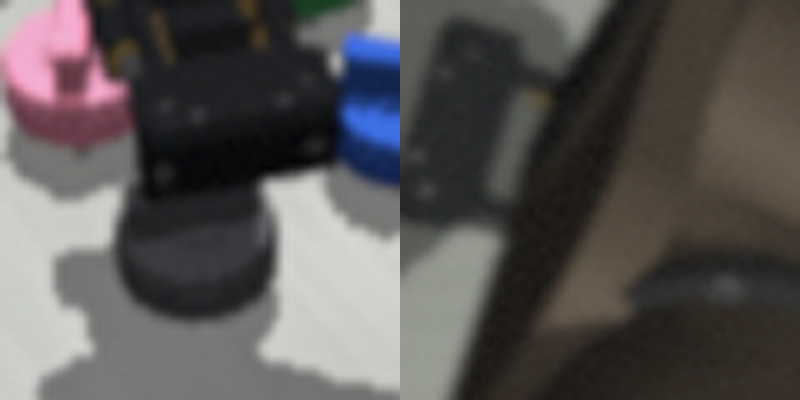

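Run:
```python
from cell import env,eyes
from h import *
import cv2
from scipy.spatial.transform import Rotation as Ro
s=env.state();R=Ro.from_euler("xyz",s["tcp_rot"]).as_matrix()
p=eyes.read_camera("scene");u,v,w=225,165,40
im=cv2.resize(p["image"][v-w:v+w,u-w:u+w],(600,600),interpolation=cv2.INTER_CUBIC)
im=np.clip(im.astype(float)*1.8,0,255).astype(np.uint8)[:,:,::-1].copy()
k=600/80
def dot(X,c):
    a,b=proj(p,X);cv2.circle(im,(int((a-u+w+.5)*k),int((b-v+w+.5)*k)),3,c,-1)
T=s["eef_pos"]
dot(T,(0,255,255));dot(T+R@[0,0,-19],(255,255,0))
for sx in(-37.5,37.5):
    for sy in(-90,90):dot(T+R@[sx,sy,-78],(0,255,0))
for sx in(-90,90):
    for sy in(-37.5,37.5):dot(T+R@[sx,sy,-78],(255,0,255))
# model cap
a=np.radians(161);c=np.array([535.5,-230])
for i in range(40):
    t=i/40*2*np.pi;dot([c[0]+33*np.cos(t),c[1]+33*np.sin(t),42],(0,0,255))
for sx in(-27,27):
    for sy in(-7,7):dot([c[0]+sx*np.cos(a)-sy*np.sin(a),c[1]+sx*np.sin(a)+sy*np.cos(a),66],(0,0,255))
cv2.imwrite("pics/dbg.png",im)
```

```text
(no output)
```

View pics/dbg.png

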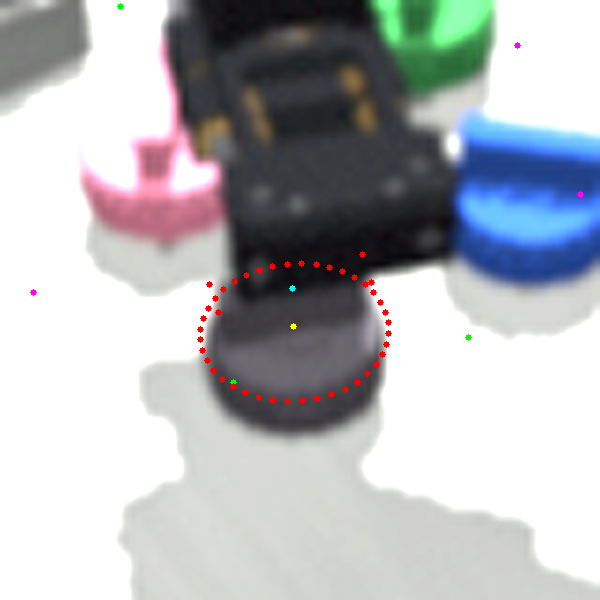

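```bash
cat > ov.py <<'E'
import cv2
from h import *
def overlay(p,u,v,w,dots,k=400,gain=1.0):
    im=cv2.resize(p["image"][v-w:v+w,u-w:u+w],(k,k),interpolation=cv2.INTER_NEAREST)
    im=np.clip(im.astype(float)*gain,0,255).astype(np.uint8)[:,:,::-1].copy()
    s=k/(2*w)
    for X,c in dots:
        a,b=proj(p,X);cv2.circle(im,(int((a-u+w+.5)*s),int((b-v+w+.5)*s)),1,c,-1)
    return im
def circ(c,r,z,col,n=72):
    return [([c[0]+r*np.cos(t),c[1]+r*np.sin(t),z],col) for t in np.arange(n)/n*2*np.pi]
def rect(c,a,hx,hy,z,col,n=20):
    o=[]
    P=[(-hx,-hy),(hx,-hy),(hx,hy),(-hx,hy),(-hx,-hy)]
    for (x0,y0),(x1,y1) in zip(P,P[1:]):
        for t in np.linspace(0,1,n):
            x=x0+(x1-x0)*t;y=y0+(y1-y0)*t
            o.append(([c[0]+x*np.cos(a)-y*np.sin(a),c[1]+x*np.sin(a)+y*np.cos(a),z],col))
    return o
E
python3 - <<'E'
import pickle
from ov import *
S=pickle.load(open("pics/scene0.pkl","rb"));T=pickle.load(open("pics/top0.pkl","rb"))
c=(535.5,-230);a=np.radians(161)
d=circ(c,33,42,(0,0,255))+circ(c,33,15,(0,255,0))+rect(c,a,27,7,66,(0,255,255))
n=(482.7,169.2);e=circ(n,29,184,(0,0,255))+circ(n,16.5,184,(0,255,0))+circ(n,29,150,(255,0,0))
im=np.vstack([np.hstack([overlay(S,225,171,25,d,400,1.5),overlay(T,324,196,25,d,400,1.5)]),np.hstack([overlay(S,356,238,35,e,400,.9),overlay(T,158,219,30,e,400)])])
cv2.imwrite("pics/ov.png",cv2.resize(im,(600,600)))
E
```

```text
(no output)
```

View pics/ov.png

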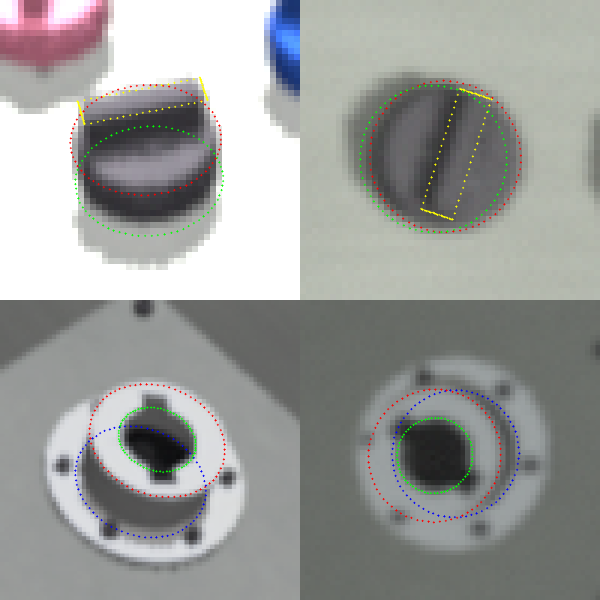

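Call:
send_rows(plan="0 0 -20 0 0;0 0 -20 0 0;0 0 -20 0 0;0 0 0 0 0")

```text
t: 7.65
eef_pos: [534.2, -228.8, 105.9]
tcp_rot: [-3.136, 0.021, 2.817]
ft_force: [0.3, -0.2, -0.7]
opening: 0.007
```

Run:
```python
from cell import env,eyes
from ov import *
import pickle
from scipy.spatial.transform import Rotation as Ro
s=env.state();R=Ro.from_euler("xyz",s["tcp_rot"]).as_matrix();T=s["eef_pos"];print(T,s["tcp_rot"],s["ft_force"],s["opening"])
p=eyes.read_camera("scene");pickle.dump((p,s),open("pics/s2.pkl","wb"))
d=[]
for sx in(-10,10):
    for z in np.linspace(0,-59,30): d.append((T+R@[sx,12,z],(0,255,255)))
d.append((T,(0,0,255)))
cv2.imwrite("pics/up.png",overlay(p,225,150,45,d,600,1.6))
```

```text
[ 534.21588315 -228.81052072  105.92612674] [-3.13641238  0.02135669  2.81701218] [ 0.34447731 -0.22515399 -0.65104016] 0.007133861062074056
```

View pics/up.png

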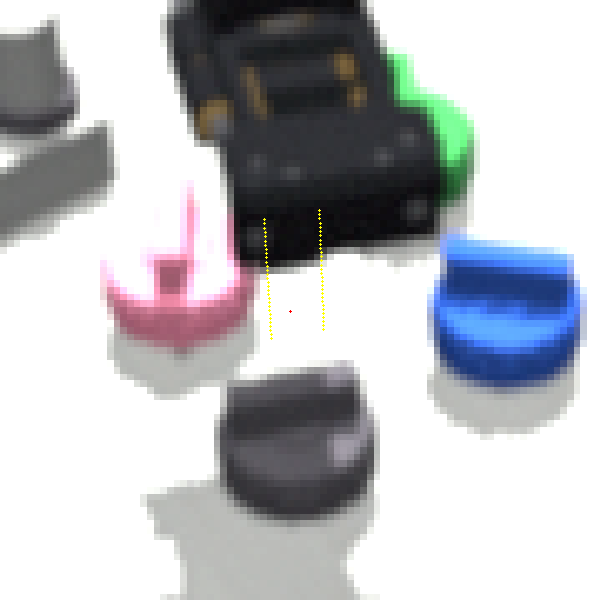

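Run:
```python
import pickle
from h import *
S=pickle.load(open("pics/scene0.pkl","rb"));T=pickle.load(open("pics/top0.pkl","rb"))
for X in [(0,0,0),(235,-579,190),(235,-579,270)]: print(X,np.array(proj(S,X))*1.5,np.array(proj(T,X))*1.5)
for n,s,t in (("cap head",(337,262),(486,295)),("bush top",(343,322),(403,252)),("pillar top",(421,273),(400,336)),("blue",(384,233),(494,359)),("pink",(310,221),(548,301)),("green",(360,192),(558,371)),("plate corner R",(312,436),(446,186)),("plate corner L",(168,392),(337,108)),("neck",(536,352),(232,329))):
    print(n,np.round(tri(S,np.array(s)/1.5,T,np.array(t)/1.5)[0],1),tri(S,np.array(s)/1.5,T,np.array(t)/1.5)[1].round(1))
```

```text
(0, 0, 0) [631.96153731 226.03792449] [355.24058606 601.09595291]
(235, -579, 190) [366.60406621  41.05374126] [750.64853442 497.22086131]
(235, -579, 270) [366.032042     1.00422142] [794.15184741 518.48626476]
cap head [ 533.9 -237.5   11.2] 6.3
bush top [609.8 -88.3  54.8] 1.3
pillar top [466.1 -80.   86.3] 2.4
blue [ 419.9 -250.6    9.8] 3.9
pink [ 523.1 -347.9   19.3] 3.0
green [ 399.3 -362.2   20.6] 1.7
plate corner R [ 743.8 -140.4 -221. ] 151.4
plate corner L [843.7  -1.6 198.3] 73.7
neck [483.  168.9 185. ] 1.1
```

```bash
python3 - <<'E'
import pickle
from h import *
from scipy.spatial.transform import Rotation as Ro
p,s=pickle.load(open("pics/s2.pkl","rb"))
R=Ro.from_euler("xyz",s["tcp_rot"]).as_matrix();T=s["eef_pos"]
px=lambda x,y:(180+x/6.667-.5,105+y/6.667-.5)
for q in [(243,265),(437,235)]:
  for z in (184,200,220):
    X=onz(p,*px(*q),z); print(q,z,np.round(R.T@(X-T),1))
S=pickle.load(open("pics/scene0.pkl","rb"))
# initial tips
E=Ro.from_euler("xyz",[-3.1405,0,.3858]).as_matrix();T0=np.array([235.1,-578.8,189.7])
for y in(-59,-47,47,59): print(y,np.array(proj(S,T0+E@[0,y,0]))*1.5)
E
cat > /dev/null; python3 -c "
import pickle,cv2
S=pickle.load(open('pics/scene0.pkl','rb'))['image'];T=pickle.load(open('pics/top0.pkl','rb'))['image']
import numpy as np
a=cv2.resize(S[0:60,215:275],(400,400),interpolation=0);b=cv2.resize(T[324:384,452:512],(400,400),interpolation=0)
cv2.imwrite('pics/tips.png',np.clip(np.hstack([a,b])[:,:,::-1].astype(float)*1.7,0,255))"
```

```text
(243, 265) 184 [-25.7  52.5 -77.8]
(243, 265) 200 [-28.5  69.3 -93.8]
(243, 265) 220 [ -32.1   90.3 -113.9]
(437, 235) 184 [ 41.1  55.7 -79.3]
(437, 235) 200 [ 36.4  72.4 -95.2]
(437, 235) 220 [  30.6   93.3 -115.2]
-59 [390.71427825  49.45561802]
-47 [385.74741413  47.7640344 ]
47 [347.99533739  34.90666746]
59 [343.31851687  33.31386508][ WARN:0@0.060] global loadsave.cpp:1063 imwrite_ Unsupported depth image for selected encoder is fallbacked to CV_8U.
```

View pics/tips.png

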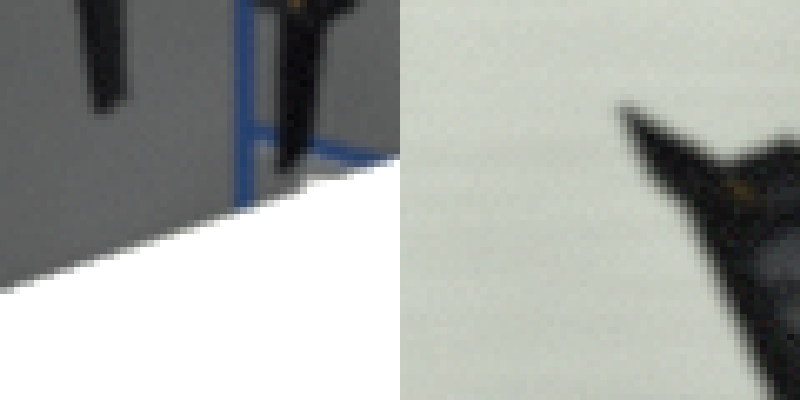

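Call:
send_rows(plan="0 0 0 0 60;0 0 0 0 60;0 0 0 0 60;0 0 0 0 60;0 0 0 0 60;0 0 0 0 60")

```text
t: 8.3
eef_pos: [532.3, -227.8, 100.7]
tcp_rot: [-3.138, 0.014, 2.817]
ft_force: [-0.2, 0.8, 0.3]
opening: 0.454
```

```bash
cat > snap.py <<'E'
import sys
from cell import env,eyes
from ov import *
import pickle
from scipy.spatial.transform import Rotation as Ro
out,u,v,w=sys.argv[1],*map(int,sys.argv[2:5]);g=float(sys.argv[5]) if len(sys.argv)>5 else 1.6
s=env.state();R=Ro.from_euler("xyz",s["tcp_rot"]).as_matrix();T=s["eef_pos"];print(T.round(1),s["tcp_rot"].round(4),s["ft_force"].round(1),s["moment"].round(2),round(s["opening"]*95.1,1))
p=eyes.read_camera("scene");pickle.dump((p,s),open(f"pics/{out}.pkl","wb"))
o=s["opening"]*47.5
d=[(T,(0,0,255))]
for y in(o,-o):
  for sx in(-10,10):
    for z in np.linspace(0,-59,20): d.append((T+R@[sx,y,z],(0,255,255)))
a=overlay(p,u,v,w,[],400,g);b=overlay(p,u,v,w,d,400,g)
cv2.imwrite(f"pics/{out}.png",np.hstack([a,b]))
E
python3 snap.py open60 225 150 45
```

```text
[ 532.3 -227.8  100.7] [-3.1378  0.0142  2.8169] [-0.2  0.8  0.3] [ 0.1 -0.2  0. ] 43.2
```

View pics/open60.png

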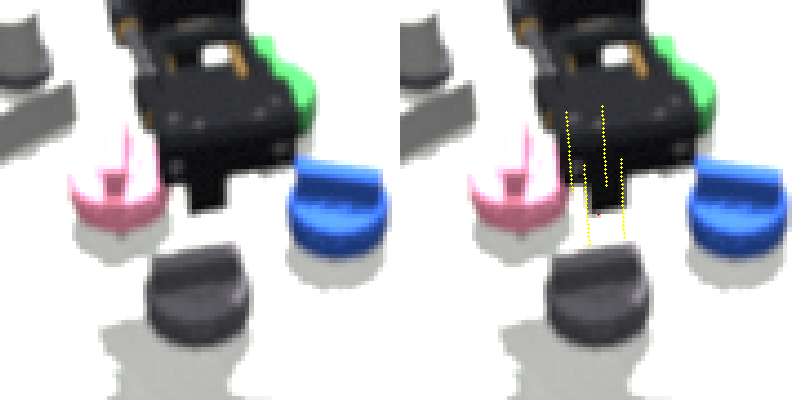

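Run:
```python
import pickle
from h import *
from scipy.spatial.transform import Rotation as Ro
T=pickle.load(open("pics/top0.pkl","rb"));S=pickle.load(open("pics/scene0.pkl","rb"))
E=Ro.from_euler("xyz",[-3.1405,0,.3858]).as_matrix();T0=np.array([235.1,-578.8,189.7])
for z in(0,-19,-25):
  for y in(-47,47):
    for x in(-10,10): print(z,y,x,np.round(proj(T,T0+E@[x,y,z]),1),np.round(proj(S,T0+E@[x,y,z]),1))
```

```text
0 -47 -10 [482.6 344.4] [258.9  30.5]
0 -47 10 [478.7 335.7] [255.4  33.2]
0 47 -10 [521.7 327.1] [233.8  22. ]
0 47 10 [517.8 318.4] [230.1  24.6]
-19 -47 -10 [488.4 347.9] [259.   24.4]
-19 -47 10 [484.5 338.9] [255.4  27.1]
-19 47 -10 [528.6 330.1] [233.6  15.9]
-19 47 10 [524.6 321.2] [229.9  18.5]
-25 -47 -10 [490.4 349. ] [259.1  22.4]
-25 -47 10 [486.3 339.9] [255.4  25.1]
-25 47 -10 [530.9 331.1] [233.5  14. ]
-25 47 10 [526.8 322. ] [229.8  16.6]
```

Run:
```python
from cell import env
from h import *
s=env.state();print(s["eef_pos"],s["tcp_rot"],delta(s,(535.5,-230,40)))
```

```text
[ 532.27363684 -227.81575969  100.67356095] [-3.13778177  0.01426563  2.81684201] (array([-2.89, -0.81, 60.72]), None)
```

Call:
send_rows(plan="-3 -1 0 0 42;0 0 8 0 42;0 0 8 0 42;0 0 8 0 42;0 0 8 0 42;0 0 8 0 42;0 0 8 0 42;0 0 6 0 42")

```text
t: 9.15
eef_pos: [535.6, -230.3, 41.8]
tcp_rot: [-3.138, 0.014, 2.817]
ft_force: [0.5, 0.2, -0.5]
opening: 0.444
```

```bash
python3 snap.py o42 225 160 35
```

```text
[ 535.6 -230.3   41.8] [-3.1379  0.0139  2.8167] [ 0.5  0.2 -0.5] [ 0.09 -0.13  0.02] 42.3
```

View pics/o42.png

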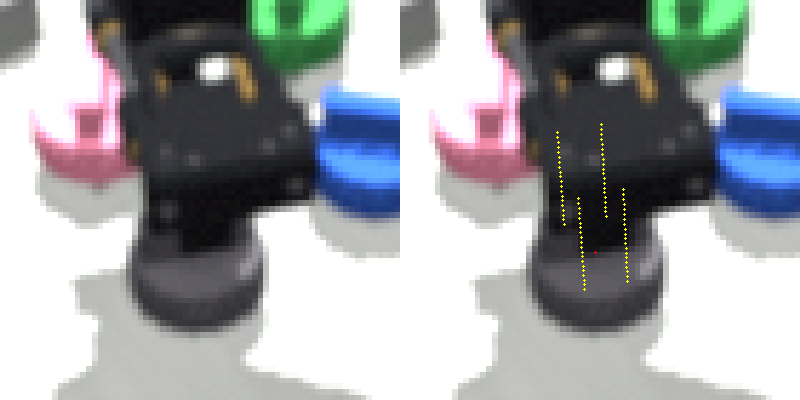

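Call:
send_rows(plan="0 0 5 0 42;0 0 5 0 42;0 0 3 0 42;0 0 0 0 42")

```text
t: 9.6
eef_pos: [535.6, -230.3, 26.8]
tcp_rot: [-3.138, 0.013, 2.817]
ft_force: [-0.1, 0.5, 0.1]
opening: 0.44
```

Call:
send_rows(plan="0 0 2 0 42;0 0 2 0 42")

```text
t: 9.8
eef_pos: [535.9, -230.5, 23.1]
tcp_rot: [-3.138, 0.014, 2.817]
ft_force: [-0.8, -0.3, 0.4]
opening: 0.443
```

Call:
send_rows(plan="0 0 0 0 15;0 0 0 0 8;0 0 0 0 0;0 0 0 0 0;0 0 0 0 0;0 0 0 0 0")

```text
t: 10.4
eef_pos: [536.0, -230.6, 23.2]
tcp_rot: [-3.138, 0.015, 2.817]
ft_force: [0.2, 0.2, -0.7]
opening: 0.147
```

```bash
python3 snap.py g1 225 160 35
```

```text
[ 536.  -230.6   23.2] [-3.1377  0.0145  2.8168] [ 0.2  0.2 -0.7] [ 0.08 -0.15  0.03] 14.0
```

View pics/g1.png

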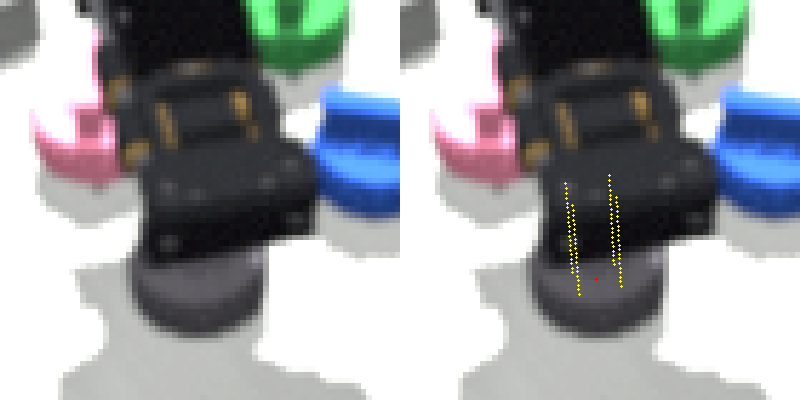

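Call:
send_rows(plan="0 0 -5 0 0;0 0 -10 0 0;0 0 -20 0 0;0 0 -30 0 0;0 0 -30 0 0;0 0 -30 0 0;0 0 -30 0 0;0 0 -30 0 0")

```text
t: 11.25
eef_pos: [530.2, -227.0, 213.4]
tcp_rot: [-3.14, 0.002, 2.817]
ft_force: [0.1, -0.1, -5.6]
opening: 0.145
```

```bash
python3 snap.py lift 235 150 60 1.2
```

```text
[ 530.2 -227.   213.4] [-3.1403e+00  1.7000e-03  2.8168e+00] [ 0.1 -0.1 -5.6] [ 0.02 -0.25 -0.01] 13.8
```

View pics/lift.png

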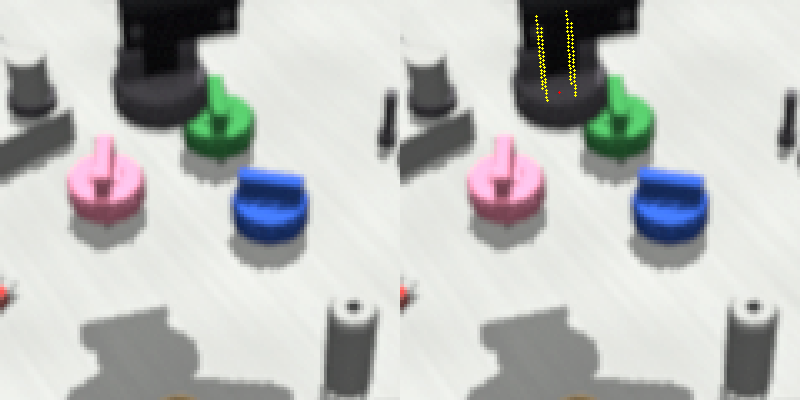

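Run:
```python
import pickle,cv2
from h import *
from cell import env
S=pickle.load(open("pics/scene0.pkl","rb"));T=pickle.load(open("pics/top0.pkl","rb"))
def hole(p,u,v,w,seed,thr,z):
    g=cv2.cvtColor(p["image"],cv2.COLOR_RGB2GRAY)[v-w:v+w,u-w:u+w]
    k=8;G=cv2.resize(g,None,fx=k,fy=k,interpolation=cv2.INTER_CUBIC)
    n,l=cv2.connectedComponents((G<thr).astype(np.uint8))
    m=l==l[int((seed[1]-(v-w)+.5)*k),int((seed[0]-(u-w)+.5)*k)]
    ys,xs=np.nonzero(m); U=(xs+.5)/k-.5+u-w; V=(ys+.5)/k-.5+v-w
    pts=np.array([onz(p,a,b,z)[:2] for a,b in zip(U[::3],V[::3])])
    c=pts.mean(0);C=np.cov((pts-c).T);ev,E=np.linalg.eigh(C)
    return c.round(1),np.degrees(np.arctan2(E[1,1],E[0,1]))%180,np.sqrt(ev).round(2)
for thr in(130,150,175,200):print("S",thr,hole(S,355,241,20,(355,236),thr,184))
for thr in(60,75,85,95,105):print("T",thr,hole(T,158,219,20,(155,220),thr,184))
# ideal sqrt(ev) of opening
r=np.random.rand(400000,2)*60-30
m=(np.hypot(*r.T)<16.5)|((abs(r[:,1])<6)&(np.hypot(*r.T)<23.5));print("ideal",r[m].std(0))
print("gauge top",tri(S,np.array((443,368))/1.5,T,np.array((246,230))/1.5))
print("box",tri(S,np.array((490,430))/1.5,T,np.array((191,240))/1.5))
s=env.state();print(delta(s,(482.7,169.2,245),np.radians(230)))
```

```text
S 130 (array([482.3, 169.7]), np.float64(50.93665780690001), array([6.97, 9.99]))
S 150 (array([482.2, 169.5]), np.float64(50.22515395272771), array([ 7.18, 10.3 ]))
S 175 (array([482.1, 169.5]), np.float64(50.04654843327612), array([ 7.39, 10.7 ]))
S 200 (array([482. , 169.4]), np.float64(49.572753860435895), array([ 7.63, 11.11]))
T 60 (array([483. , 168.6]), np.float64(46.756643279763324), array([6.13, 8.73]))
T 75 (array([483.1, 168.8]), np.float64(48.36299156710944), array([6.54, 9.41]))
T 85 (array([483.1, 168.7]), np.float64(49.0667064204997), array([6.76, 9.82]))
T 95 (array([483.1, 168.9]), np.float64(49.14730574210357), array([ 7.  , 10.16]))
T 105 (array([483.1, 168.9]), np.float64(49.59674621910889), array([ 7.24, 10.52]))
ideal [11.04041969  7.69498656]
gauge top (array([617.6544709 , 139.74797083, 233.81491463]), np.float64(9.169498705017281))
box (array([610.62498627, 221.34027412, 210.25865655]), np.float64(1.43101977658045))
(array([173.02, 360.56, -28.88]), np.float64(-1.1973395213005444))
```

Call:
send_rows(plan="0 0 -30 0 0;15 30 0 0 0;19 40 0 0 0;19 40 0 0 0;19 40 0 0 0;19 40 0 0 0;19 40 0 0 0;15 30 0 0 0")

```text
t: 12.1
eef_pos: [492.5, 65.0, 249.5]
tcp_rot: [-3.138, 0.012, 2.809]
ft_force: [0.0, 0.7, -4.4]
opening: 0.144
```

Run:
```python
from cell import env
from h import *
s=env.state();print(s["joints"].round(2),s["eef_pos"],s["tcp_rot"],delta(s,(482.6,169.2,245),np.radians(229.7)))
```

```text
[ 0.    0.24  1.79 -0.01  1.1  -1.23] [492.53112579  64.98839403 249.52089392] [-3.13810241  0.01210942  2.80945889] (array([43.42, 95.29,  3.66]), np.float64(-1.199562399949711))
```

Call:
send_rows(plan="15 32 0 0 0;14 30 0 0 0;10 20 0 0 0;0 0 0 -0.15 0;0 0 0 -0.15 0;0 0 0 -0.15 0;0 0 0 -0.15 0;0 0 0 -0.15 0")

```text
t: 12.9
eef_pos: [475.6, 164.0, 248.1]
tcp_rot: [-3.133, 0.003, -2.717]
ft_force: [0.7, 0.2, -4.8]
opening: 0.146
```

Call:
send_rows(plan="0 0 0 -0.15 0;0 0 0 -0.15 0;0 0 0 -0.15 0;0 0 0 0 0")

```text
t: 13.3
eef_pos: [473.5, 163.7, 247.6]
tcp_rot: [-3.134, -0.003, -2.264]
ft_force: [0.1, -0.3, -4.8]
opening: 0.149
```

```bash
python3 - <<'E'
from cell import env
from h import *
s=env.state();print(s["joints"].round(2),s["eef_pos"],s["tcp_rot"],delta(s,(482.6,169.2,225),np.radians(229.7)))
E
python3 snap.py hov 355 225 50 1.0
```

```text
[ 0.21  0.25  1.78 -0.01  1.11 -2.24] [473.49261661 163.70052234 247.64974782] [-3.13362318e+00 -2.88294569e-03 -2.26437272e+00] (array([-10.12,  -3.31,  22.65]), np.float64(0.009791292868580825))
[473.5 163.7 247.6] [-3.1336e+00 -2.9000e-03 -2.2644e+00] [ 0.1 -0.3 -4.8] [ 0.18 -0.09 -0.01] 14.1
```

View pics/hov.png

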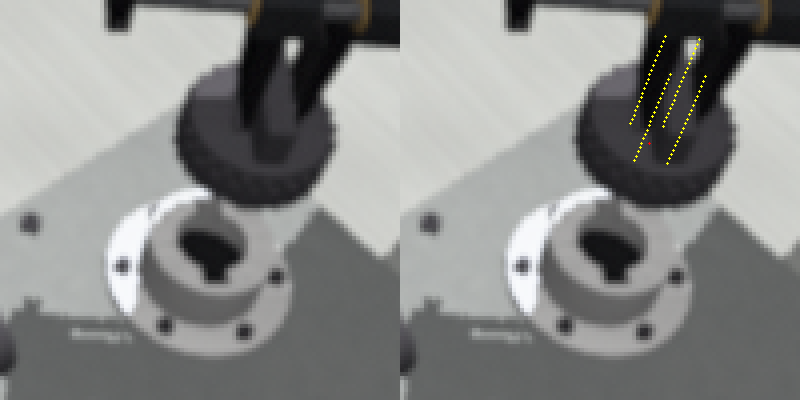

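```bash
cat > ovc.py <<'E'
import sys,pickle
from ov import *
def capdots(c,zf,a):
    return circ(c,33,zf+42,(0,0,255))+rect(c,a,27,7,zf+66,(0,255,255))+rect(c,a,27,7,zf+42,(255,255,0))+circ(c,33,zf+17,(0,255,0))
E
python3 - <<'E'
from ovc import *
p,s=pickle.load(open("pics/hov.pkl","rb"))
T=s["eef_pos"];a=s["tcp_rot"][2]
print(s["opening"]*95.1)
im=overlay(p,362,210,25,capdots(T[:2],T[2]-23.2,a),600,1.7)
cv2.imwrite("pics/ovc.png",im)
E
```

```text
14.144494010879875
```

View pics/ovc.png

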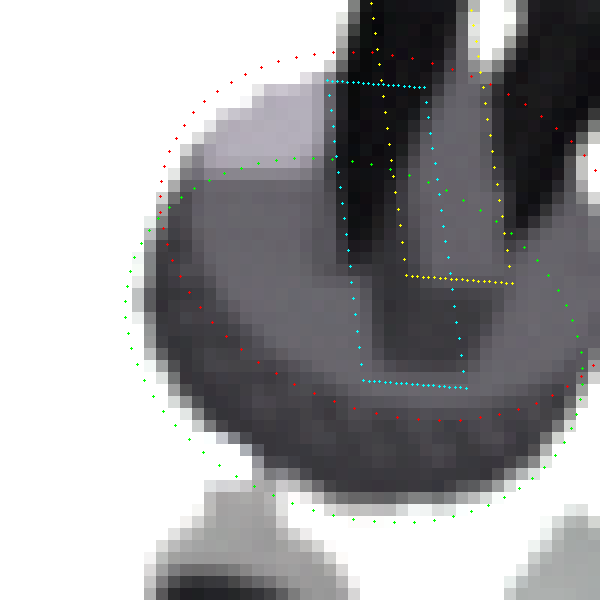

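Call:
send_rows(plan="-10.6 -3.2 0 0.01 0;0 0 12 0 0;0 0 12 0 0;0 0 6 0 0;0 0 0 0 0")

```text
t: 13.85
eef_pos: [483.5, 170.3, 214.5]
tcp_rot: [-3.134, -0.003, -2.293]
ft_force: [0.2, 0.2, -4.5]
opening: 0.147
```

Run:
```python
from cell import env
from h import *
s=env.state();print(s["eef_pos"],s["tcp_rot"],delta(s,(482.8,169.7,211),np.radians(229.7)))
```

```text
[483.49173318 170.26002766 214.51180679] [-3.13423923 -0.00342323 -2.29291893] (array([0.87, 0.17, 3.51]), np.float64(-0.01875491948285557))
```

Call:
send_rows(plan="0.9 0.2 1 -0.018 0;0 0 0 0 0;0 0 0 0 0")

```text
t: 14.15
eef_pos: [482.8, 169.7, 213.5]
tcp_rot: [-3.134, -0.004, -2.274]
ft_force: [-0.7, -0.5, -5.6]
opening: 0.146
```

Run:
```python
from cell import env,eyes
from ovc import *
s=env.state();T=s["eef_pos"];a=s["tcp_rot"][2];print(T,s["tcp_rot"],s["ft_force"],delta(s,(482.8,169.7,211),np.radians(229.7)))
p=eyes.read_camera("scene");pickle.dump((p,s),open("pics/near.pkl","wb"))
n=(482.4,169.3)
zf=T[2]-23.2
d=rect(T[:2],a,27,7,zf+66,(0,255,255))+rect(T[:2],a,27,7,zf+42,(255,255,0))+circ(T[:2],27.5,zf+15,(255,0,255))+circ(n,29,184,(0,0,255))+circ(n,29,150,(255,0,0))
cv2.imwrite("pics/near.png",np.hstack([overlay(p,357,230,35,[],400,1.4),overlay(p,357,230,35,d,400,1.4)]))
```

```text
[482.83555752 169.69244964 213.5215484 ] [-3.13431631 -0.00362403 -2.27448562] [-0.68462907 -0.53607463 -5.5740587 ] (array([0.01, 0.05, 2.52]), np.float64(-0.0003216086600037471))
```

View pics/near.png

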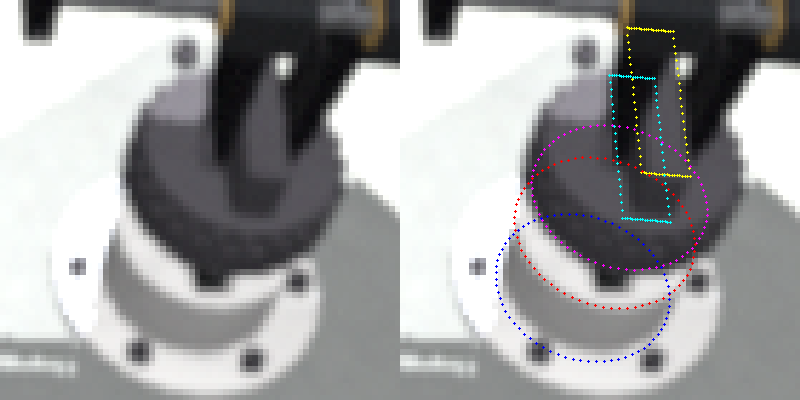

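Call:
send_rows(plan="0 0 2 0 0;0 0 2 0 0;0 0 2 0 0;0 0 0 0 0")

```text
t: 14.6
eef_pos: [483.0, 169.7, 207.7]
tcp_rot: [-3.133, -0.003, -2.275]
ft_force: [0.0, 0.3, -4.1]
opening: 0.148
```

Call:
send_rows(plan="0 0 1.5 0 0;0 0 1.5 0 0")

```text
t: 14.8
eef_pos: [483.1, 169.7, 204.6]
tcp_rot: [-3.133, -0.002, -2.275]
ft_force: [0.2, -0.2, -5.2]
opening: 0.14
```

Call:
send_rows(plan="0 0 1.5 0 0;0 0 1.5 0 0")

```text
t: 15.0
eef_pos: [483.2, 169.7, 201.3]
tcp_rot: [-3.133, -0.002, -2.275]
ft_force: [-0.2, 0.3, -5.4]
opening: 0.143
```

Call:
send_rows(plan="0 0 1.5 0 0;0 0 1.5 0 0")

```text
t: 15.2
eef_pos: [483.2, 169.6, 198.0]
tcp_rot: [-3.133, -0.002, -2.275]
ft_force: [-0.7, 0.9, -4.6]
opening: 0.146
```

Call:
send_rows(plan="0 0 1.5 0 0;0 0 1.5 0 0")

```text
t: 15.4
eef_pos: [483.2, 169.6, 194.7]
tcp_rot: [-3.133, -0.002, -2.275]
ft_force: [0.6, -0.5, -5.1]
opening: 0.143
```

Call:
send_rows(plan="0 0 1.5 0 0;0 0 1.5 0 0")

```text
t: 15.6
eef_pos: [483.3, 169.5, 191.7]
tcp_rot: [-3.133, -0.002, -2.275]
ft_force: [-1.9, -1.6, 2.6]
opening: 0.146
```

Call:
send_rows(plan="0 0 2 0 0;0 0 2 0 0;0 0 0 0 0")

```text
t: 15.9
eef_pos: [483.4, 169.4, 188.8]
tcp_rot: [-3.132, -0.001, -2.275]
ft_force: [-4.0, -1.1, 5.2]
opening: 0.144
```

Call:
send_rows(plan="0 0 2 0 0;0 0 2 0 0;0 0 0 0 0")

```text
t: 16.2
eef_pos: [483.3, 169.4, 186.6]
tcp_rot: [-3.131, 0.0, -2.275]
ft_force: [-4.7, -1.6, 8.5]
opening: 0.147
```

Call:
send_rows(plan="0.4 0.4 2 0 0;0 0 2 0 0;0 0 0 0 0")

```text
t: 16.5
eef_pos: [483.4, 169.4, 185.2]
tcp_rot: [-3.129, 0.003, -2.275]
ft_force: [-4.4, -2.3, 10.8]
opening: 0.146
```

Call:
send_rows(plan="0.4 0.4 2 0 0;0 0 1 0 0;0 0 0 0 0")

```text
t: 16.8
eef_pos: [483.5, 169.4, 185.1]
tcp_rot: [-3.127, 0.006, -2.275]
ft_force: [-4.8, -2.0, 9.9]
opening: 0.151
```

Call:
send_rows(plan="0.5 0.4 2.5 0 0;0 0 2.5 0 0")

```text
t: 17.0
eef_pos: [483.6, 169.3, 182.3]
tcp_rot: [-3.124, 0.009, -2.275]
ft_force: [-6.2, -2.4, 12.3]
opening: 0.147
```

Call:
send_rows(plan="0.4 0.3 1 0.05 0;0 0 1 0.05 0")

```text
t: 17.2
eef_pos: [483.9, 169.4, 182.6]
tcp_rot: [-3.123, 0.014, -2.377]
ft_force: [-4.3, -1.1, 12.9]
opening: 0.146
```

```bash
cat > st.py <<'E'
from cell import env
s=env.state();print(s["t"],s["eef_pos"].round(1),s["tcp_rot"].round(4),s["ft_force"].round(1),s["moment"].round(2),s["joints"].round(3))
E
python3 st.py
```

```text
17.2 [483.9 169.4 182.6] [-3.1234  0.0139 -2.3768] [-4.3 -1.1 12.9] [0.03 1.14 0.21] [ 0.213  0.333  1.853 -0.01   0.934 -2.117]
```

Call:
send_rows(plan="0.4 0.4 1 0.08 0;0 0 1 0.08 0;0 0 1 0.08 0")

```text
t: 17.5
eef_pos: [484.8, 169.5, 183.3]
tcp_rot: [-3.125, 0.024, -2.625]
ft_force: [-3.7, -1.6, 11.5]
opening: 0.143
```

```bash
python3 st.py
```

```text
17.5 [484.8 169.5 183.3] [-3.1251  0.0237 -2.6249] [-3.7 -1.6 11.5] [-0.02  0.88  0.13] [ 0.213  0.331  1.855 -0.011  0.928 -1.868]
```

Call:
send_rows(plan="0.8 0.4 1.3 0.1 0;0.4 0.2 1.3 0.1 0;0 0 1.3 0.1 0")

```text
t: 17.8
eef_pos: [485.7, 169.6, 183.2]
tcp_rot: [-3.133, 0.035, -2.936]
ft_force: [-4.7, 1.0, 12.4]
opening: 0.144
```

```bash
python3 st.py
```

```text
17.8 [485.7 169.6 183.2] [-3.1326  0.0355 -2.9361] [-4.7  1.  12.4] [0.24 1.08 0.31] [ 0.213  0.329  1.858 -0.012  0.919 -1.556]
```

Call:
send_rows(plan="1.5 0.3 1.3 0.1 0;1.5 0.1 1.3 0.1 0;1.5 0 1.3 0.1 0")

```text
t: 18.1
eef_pos: [484.9, 169.8, 183.3]
tcp_rot: [3.137, 0.048, 3.035]
ft_force: [1.1, -2.7, 11.6]
opening: 0.148
```

```bash
python3 st.py
```

```text
18.1 [484.9 169.8 183.3] [3.1372 0.0477 3.0354] [ 1.1 -2.7 11.6] [-0.79  0.04  0.13] [ 0.214  0.324  1.867 -0.014  0.904 -1.242]
```

Call:
send_rows(plan="0.7 0 1.2 0.1 0;0.7 0 1.2 0.1 0;0.7 0 1.2 0.1 0")

```text
t: 18.4
eef_pos: [485.7, 169.7, 183.5]
tcp_rot: [3.12, 0.053, 2.724]
ft_force: [-3.0, -3.1, 11.5]
opening: 0.145
```

```bash
python3 st.py
```

```text
18.4 [485.7 169.7 183.5] [3.1195 0.0526 2.7238] [-3.  -3.1 11.5] [-0.83  0.68  0.18] [ 0.215  0.321  1.871 -0.017  0.894 -0.928]
```

Call:
send_rows(plan="1.2 0 1.2 0.07 0;1 0 1.2 0.07 0")

```text
t: 18.6
eef_pos: [485.4, 169.8, 183.4]
tcp_rot: [3.111, 0.054, 2.578]
ft_force: [-2.7, -7.1, 12.2]
opening: 0.145
```

```bash
python3 st.py
```

```text
18.6 [485.4 169.8 183.4] [3.1106 0.0541 2.578 ] [-2.7 -7.1 12.2] [-1.53  0.53  0.18] [ 0.217  0.319  1.874 -0.021  0.888 -0.778]
```

Call:
send_rows(plan="0 -0.8 1 0.05 0;0 -0.5 1 0.04 0")

```text
t: 18.8
eef_pos: [485.6, 168.6, 183.6]
tcp_rot: [3.103, 0.054, 2.484]
ft_force: [-4.9, -0.5, 11.2]
opening: 0.149
```

```bash
python3 st.py
```

```text
18.8 [485.6 168.6 183.6] [3.1034 0.0537 2.4836] [-4.9 -0.5 11.2] [-0.33  1.08  0.19] [ 0.215  0.317  1.877 -0.022  0.884 -0.685]
```

Call:
send_rows(plan="0.5 0.2 1 0.04 0;0.3 0 1 0.03 0")

```text
t: 19.0
eef_pos: [485.5, 168.4, 183.5]
tcp_rot: [3.1, 0.054, 2.412]
ft_force: [-3.3, -4.3, 12.0]
opening: 0.149
```

```bash
python3 st.py
```

```text
19.0 [485.5 168.4 183.5] [3.0997 0.0535 2.4119] [-3.3 -4.3 12. ] [-1.1   1.22  0.32] [ 0.216  0.317  1.879 -0.024  0.881 -0.611]
```

Call:
send_rows(plan="0 -0.3 1 0.03 0;0 0 1 0.02 0")

```text
t: 19.2
eef_pos: [485.2, 167.8, 183.3]
tcp_rot: [3.097, 0.053, 2.361]
ft_force: [-5.6, -0.9, 12.6]
opening: 0.148
```

```bash
python3 st.py; python3 snap.py turned 360 225 40 1.4
```

```text
19.2 [485.2 167.8 183.3] [3.0969 0.0528 2.3611] [-5.6 -0.9 12.6] [-0.53  1.43  0.46] [ 0.216  0.316  1.88  -0.026  0.879 -0.56 ]
[485.2 167.8 183.3] [3.0969 0.0528 2.3611] [-5.6 -0.9 12.6] [-0.53  1.43  0.46] 14.1
```

View pics/turned.png

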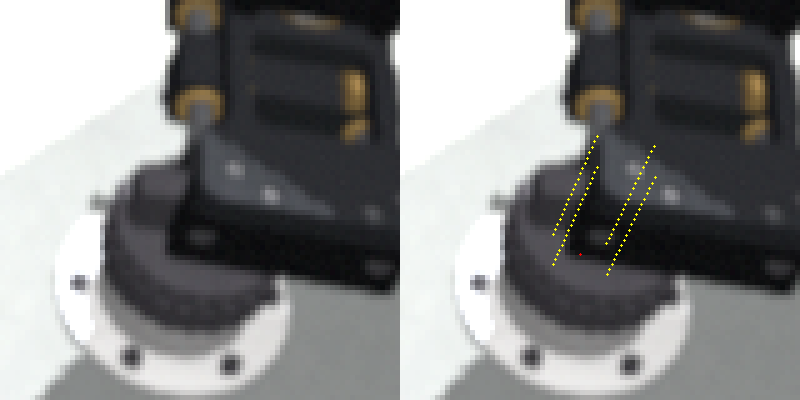

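Call:
send_rows(plan="0 0 -1 -0.03 0;0 0 -1 0 0;0 0 -1 0 0")

```text
t: 19.55
eef_pos: [484.6, 167.8, 186.6]
tcp_rot: [3.099, 0.054, 2.392]
ft_force: [-0.4, -0.5, -0.8]
opening: 0.147
```

```bash
python3 st.py
```

```text
19.55 [484.6 167.8 186.6] [3.0992 0.0541 2.3921] [-0.4 -0.5 -0.8] [-0.33  0.33  0.1 ] [ 0.216  0.311  1.877 -0.026  0.888 -0.59 ]
```

Call:
send_rows(plan="0 0 0 0 20;0 0 -0.5 0 30;0 0 -1 0 40;0 0 -1 0 45")

```text
t: 19.95
eef_pos: [485.7, 168.1, 189.5]
tcp_rot: [3.096, 0.056, 2.391]
ft_force: [-0.4, -0.2, -0.6]
opening: 0.407
```

Call:
send_rows(plan="0 0 -2 0 45;0 0 -4 0 45;0 0 -6 0 45;0 0 -8 0 45;0 0 -15 0 45;0 0 -20 0 45;0 0 -30 0 45;0 0 -30 0 45")

```text
t: 20.75
eef_pos: [475.9, 168.4, 308.3]
tcp_rot: [3.1, 0.053, 2.39]
ft_force: [0.4, -0.6, -0.3]
opening: 0.474
```

```bash
python3 st.py; python3 snap.py rel 360 225 40 1.4
```

```text
20.75 [475.9 168.4 308.3] [3.1004 0.0526 2.3904] [ 0.4 -0.6 -0.3] [ 0.04 -0.08  0.02] [ 0.221  0.181  1.709 -0.022  1.188 -0.592]
[475.9 168.4 308.3] [3.1004 0.0526 2.3904] [ 0.4 -0.6 -0.3] [ 0.04 -0.08  0.02] 45.1
```

View pics/rel.png

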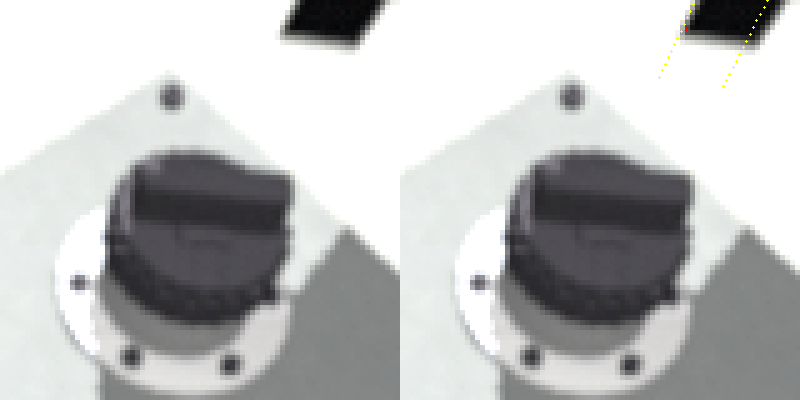

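Call:
send_rows(plan="0 0 -20 0 60;0 -45 0 0 60;0 -45 0 0 60;0 -45 0 0 60;0 -45 0 0 60;0 -45 0 0 60;0 -45 0 0 60;0 0 0 0 60")

```text
t: 21.6
eef_pos: [285.5, -33.8, 324.9]
tcp_rot: [3.088, 0.066, 2.392]
ft_force: [0.9, 0.4, 0.1]
opening: 0.632
```

Run:
```python
from cell import env,eyes
from ovc import *
s=env.state();print(s["t"],s["eef_pos"])
P={n:eyes.read_camera(n) for n in("scene","top")};pickle.dump(P,open("pics/fin.pkl","wb"))
n=(482.6,169.3)
rows=[]
for zc,a in((219,147.7),(219,141),(223,147.7)):
    d=rect(n,np.radians(a),27,7,zc+12,(0,255,255))+rect(n,np.radians(a),27,7,zc-12,(255,255,0))
    rows.append(np.vstack([overlay(P["scene"],358,225,20,d,260,2.2),overlay(P["top"],156,219,20,d,260,2.2)]))
cv2.imwrite("pics/fin.png",np.hstack(rows))
full=np.hstack([cv2.resize(P[k]["image"],(400,300)) for k in P]);cv2.imwrite("pics/finfull.png",full[:,:,::-1])
```

```text
21.6 [285.54496979 -33.76435287 324.88096495]
```

View pics/fin.png

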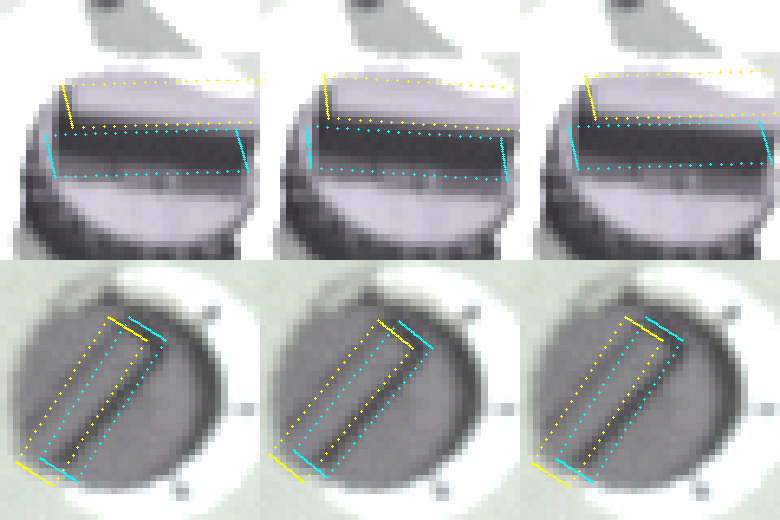

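View pics/finfull.png

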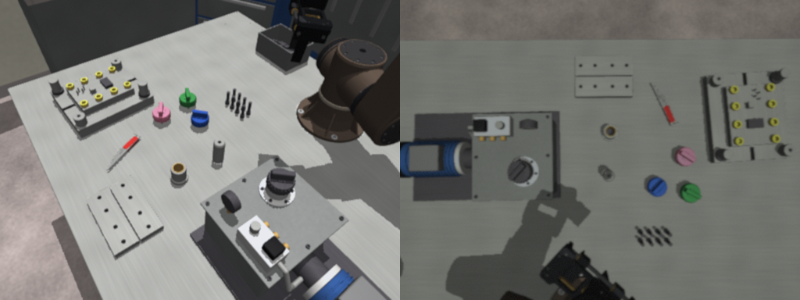

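Run:
```python
import pickle,cv2
from h import *
from scipy.optimize import minimize
from scipy.ndimage import map_coordinates
P=pickle.load(open("pics/fin.pkl","rb"))
def prof(p,n,a,z,off):
    g=cv2.GaussianBlur(cv2.cvtColor(p["image"],cv2.COLOR_RGB2GRAY).astype(float),(0,0),.6)
    u=np.array([np.cos(a),np.sin(a)]);v=np.array([-u[1],u[0]]); 
    if v@[.37,.5]<0: v=-v
    o=[]
    for t in np.linspace(-22,22,45):
        q=[]
        for e in(-1.5,1.5):
            X=np.r_[np.array(n)+u*t+v*(off+e),z]; c,r=proj(p,X); q.append((r,c))
        o.append(q)
    o=np.array(o)
    val=map_coordinates(g,[o[...,0].ravel(),o[...,1].ravel()],order=1).reshape(-1,2)
    return (val[:,0]-val[:,1]).mean()
n=(482.6,169.3)
for name in P:
    best=[]
    for z in(231,235):
        R=[(prof(P[name],n,np.radians(a),z,o),a,o) for a in np.arange(134,158,1) for o in np.arange(-4,18,.5)]
        best.append((z,max(R)))
    print(name,best)
```

```text
scene [(231, (np.float64(25.511344735743336), np.int64(138), np.float64(6.5))), (235, (np.float64(25.216592925939874), np.int64(138), np.float64(9.5)))]
top [(231, (np.float64(4.773596855311552), np.int64(139), np.float64(3.5))), (235, (np.float64(4.572895100247674), np.int64(140), np.float64(2.5)))]
```

```bash
python3 -c "
from cell import job_done; print(job_done())"
```

```text
the job is handed in; nothing more can be done
None
```

The filler cap is on the neck and, by my checks, locked; I handed the job in at about 21.7 s of the 72 s.

**What I did:** I picked up the dark cap, let its pins into the slots (seen at about 50° in the world frame) and pressed it down. I then turned it clockwise to the stop, eased off, let go and moved the arm clear.

**Checks that passed:**
- **Contact and stop:** The seal plate met the rim at the height I expected. The spring pushed back with about 16–17 N while turning. At the stop the torque rose from about 0.2 to 0.46 N m.
- **Lock:** When I eased up about 3 mm, still gripping, the upward push dropped from 12.6 to about 0 N. This means the neck holds the cap against its spring.
- **Final pictures:** The top of the bar is at about z 228–231 mm, where locked should be 231 and unlocked 235 or more. The other bench parts look untouched.

**What disagreed or went wrong:**
- **First grasp:** It closed just above the bar because the fingertips sit about 20 mm higher than the stated TCP. Nothing was touched or moved, and the second grasp held.
- **Tool tilt:** The tool leaned about 3° while pressing, with sideways forces of up to about 7 N.
- **Turn angle:** The bar ended about 90° from the slots, at the far edge of the expected 75–89°.

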